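# Unlock a shoe last from its jack and hold it up toe-high

## Robot

A 7-joint arm with a two-finger parallel gripper is mounted at the origin on the work surface. World frame = base frame: x ahead of the robot, y to its left, z up, the work surface at z = 0. Lengths are in m, angles in rad, forces in N, time in s.
With the tool pointing down it reaches from about 0.425 to 0.875 m from the base axis. Payload 9.9 kg.
Tool frame: the origin (TCP) lies midway between the tips of the shut fingers; the grasp point (between the pads) lies 19 mm behind it (bot.grip_depth is the distance from the TCP to the grasp point, in m); z points along the fingers, y is the line along which they close (so a half turn about z gives the same grasp; the last joint's range is limited). The gripper opens to 85 mm and grips with 20 to 120 N. Pads are 22 mm wide; open, the fingers measure 114 mm over their backs; the gripper's body (76 mm by 85 mm) begins 54 mm behind the grasp point. The pads swing forward as they close: fully open they stand 13 mm farther back than shut.
Start: joints at [-1.272, 0.576, 0.025, 1.437, -0.015, 1.129, -0.057], TCP at [0.252, 0.626, 0.231] pointing down, gripper open.
Joint ranges: [-2.76, 2.76], [-0.34, 2.15], [-1.52, 1.57], [0.19, 2.46], [-1.09, 4.23], [0.17, 1.99], [-2.82, 2.82]. Speed limits (rad/s): [2.22, 2.22, 3.01, 3.01, 3.14, 3.14, 3.14].

## Interface

Orientations are given as a 3x3 rotation matrix whose columns are the frame's x, y, z axes.
In Python, from plant import state, get_image, bot gives the robot as it stands. The module is installed in compiled form; this text tells all that it offers.
- The arm moves only by the tool carry_out, never from a script. Its argument "commands" is a list of rows, each an object of numbers: "gripper": the finger opening in mm, from 0 to 85.4; "dx", "dy", "dz": the shift along the world's x, y, z in mm; "spin": the turn about the world's z in degrees. In form: [{"gripper": .., "dx": .., "dy": .., "dz": .., "spin": ..}, ...]. A call has 1 to 10 rows; each row is the pose to reach, as a shift and turn from the pose commanded when the call began; what a row does not reach only later rows make up. A row lasts 1/8 s, in which the tool goes at most 62.5 mm and 10.7 degrees, less where a joint would pass 70% of its speed; a pose out of reach is approached as far as the arm can. A call with a gripper value outside its range is refused whole. The fingers move at their own pace and stop on an object; the grip force is fixed at half the most. Time passes only in rows, so rows that repeat a pose let the fingers close. It gives the time, the measured TCP pose, the force, the opening and the grip force at its end, in the units of the state.
- state(): the state, without advancing time (a new reading comes with each control period).
- get_image(name): name is "scene" or "top"; returns a dict with "image" (480x640x3 uint8, red, green, blue), "depth" (480x640 float32, m along the optical axis (not along the pixel's ray), 0 where there is no reading), "intrinsics" (3x3 intrinsics, pixels), "D" ([k1, k2, p1, p2, k3] as OpenCV has them; the pictures are not rectified), "R" (3x3) and "t" (3): a world point X has camera coordinates R X + t. Camera axes: x right, y down, z forward; pixel columns grow to the right and rows downward; lengths in m; the calibration is good to about 2 mm. A picture is of the moment at which its call begins.
- bot.job_done(): hands the job in; it is judged then, once.
The state is a dict: "clock": time; "joint_pos": joint angles; "joint_velocities": joint speeds; "joint_efforts": joint torques, N m; "tool_pos": TCP position; "eef_rot": TCP orientation; "contact_force": force on the tool from outside, world axes, zero at the start; "wrist_torque": the same for the moment, N m; "width": opening from 0.0 (shut) to 1.0 (fully open); "finger_force": force on a finger pad.
Only numpy, scipy, OpenCV 4.12 (cv2) and the standard library are available. Lean on these libraries where they do the work, as an engineer would, in place of code of your own. Each camera call takes 0.05 s, during which the arm holds its last target. There are 200 camera calls.

## Task

Pull the locking pin out of the last jack and park it, let go, lying level in both notches of the pin rest. Then draw the shoe last up out of the jack and tip it toe-up to about 45 degrees, as if to look over its sole, and finish while holding it still in the gripper like that, at least 10 cm higher than it sat and touching nothing else. Leave the other things on the bench where they are.

Things in the scene. Friction and masses are not known exactly. Their poses are not given: they have to be found in the camera images.
- jack: Last jack, fixed: grey steel block 60 x 60 mm on a 120 x 100 x 12 mm base plate, block top 90 mm above the bench. Origin: centre of the underside, z up. A 25 mm square socket opens in the top over the origin. A 13 mm cross bore runs along y, 60 mm above the bench, through a 25 mm square guide sleeve that reaches from the block's -y face to y = -60 mm.
- bore_mouth (a point): Outer end of the guide sleeve, on the bore's axis, at (0, -60, 60) mm in the jack's frame. Axes as the jack's; the pin comes out along -y.
- shoe_last: Child's wooden shoe last (foot form), 187 x 68 x 75 mm, about 0.4 kg, standing sole up on the jack, axes parallel to the jack's. Origin: centre of its flat cone top, on the socket's mouth, 90 mm above the bench; x points to the toe (x from -63 heel to +124 toe), z out of the sole (at +75 mm). A 22 mm square spigot reaches down to z = -53 mm in the socket, locked by the pin through it.
- last_grip (a point): Middle of the last's waist, at (-15, 0, 50) mm in the last's frame, 25 mm under the sole. From x = -38 to +8 mm the sides here are flat, upright and 46 mm apart (along y) from 6 to 37 mm below the sole: pinch across y from above.
- pin: Steel locking pin, 9 mm diameter, round black knob (26 mm diameter, 30 mm long) on its -y end; about 85 g. It lies level and loose in the jack's bore, its y along the jack's y. Origin on the axis at the balance point; shank from y = -43 to +72 mm, knob from -73 to -43 mm. It leaves the bore after 80 mm along the jack's -y.
- pin_knob (a point): Centre of the pin's knob, at y = -58 mm in the pin's frame; 58 mm above the bench at the start, with free room on all sides to pinch it from above.
- pin_rest: Aluminium pin rest, fixed: 60 x 80 mm base plate, two upright cheeks 71 mm high, 8 mm thick, at y = -25 and +25 mm, each with a notch open at the top: 16 mm wide, floor 50 mm above the bench, flared above 62 mm. Origin: centre of the underside, z up. The parked pin lies level in both notches along y, its axis 54 to 55 mm above the bench, its knob outside at either end.
- old_last: Bystander: bigger darker last lying sole down, about 215 x 78 x 86 mm. Origin under it, below the cone.
- sanding_block: Bystander: dark rubber sanding block, 100 x 52 x 30 mm, origin at the centre of the underside.
- glue_tin: Bystander: tin, 68 mm diameter, 100 mm high, origin at the centre of the underside.
- primer_jar: Bystander: small jar, 56 mm diameter, 70 mm high, origin at the centre of the underside.
- pincers: Bystander: dark steel lasting pincers lying flat, about 170 x 65 x 16 mm, origin under the middle.
- hammer: Bystander: hammer lying flat, origin under it.
- screwdriver: Bystander: screwdriver lying flat, origin under it.
- pin_tip (a point): Plain end of the pin's shank, at y = +72 mm in the pin's frame.
- spigot_foot (a point): Bottom end of the last's spigot, at (0, 0, -53) mm in the last's frame; it is out of the jack when higher than the block's top (90 mm).
Mind the look-alikes: they are no part of the job. Leave any red look-alike of the shoe_last alone. What is shaped like the pin_rest but pink is not meant.

How it is judged:
By the outcome, as a careful person would: the job done as asked, in the order asked, and still so for the second after the job is handed in, while the arm keeps its last pose, push and grip.
It also fails if it takes over 62 s, if anything falls off the work surface, if the arm or the gripper's body presses on something with over 40 N, if the wrist force passes 120 N, or if a joint passes its speed limit or range.

## Working session

There is one attempt and no reset: what is moved stays moved. The work goes in short steps, Python scripts to look and compute and a tool call to move; the robot and the scene stay as the last step left them, time stands still between calls to the robot, and variables do not carry over. Pictures are saved under pics/ and viewed, at most 10 in all, crops included, and the job is handed in when it is done.

Besides the shell and the picture viewer there is one more tool, called after "Emit:" as name([rows], argument=value, ...), one row to a line, values as JSON. carry_out: Moves the arm, as the interface text tells. Its arguments: {"type":"object","properties":{"commands":{"type":"array"}},"required":["commands"]}

```bash
mkdir -p pics; python3 - <<'E'
from plant import state,get_image,bot
import cv2,pickle
for n in("scene","top"):
    g=get_image(n);pickle.dump(g,open(n+".pkl","wb"));cv2.imwrite(f"pics/{n}0.png",g["image"][:,:,::-1])
    print(n,-g["R"].T@g["t"],g["R"][2],g["D"],g["intrinsics"][0,0])
s=state();print(s["tool_pos"],s["eef_rot"],s["width"])
E
```

```text
scene [ 1.19304232 -0.5109558   0.87516868] [-0.60184247  0.45589564 -0.65570177] [-0.08258957  0.          0.          0.          0.        ] 575.795601284167
top [0.33021379 0.05039674 1.45783702] [ 0.1103767  -0.0135036  -0.99379809] [-0.19596564  0.          0.          0.          0.        ] 600.368957230734
[0.25197157 0.62578332 0.23053435] [[-9.27631162e-01  3.73497273e-01 -4.62240193e-04]
 [ 3.73497548e-01  9.27630129e-01 -1.38743565e-03]
 [-8.94155012e-05 -1.45967412e-03 -9.99998931e-01]] 1.0011183307418985
```

View pics/scene0.png

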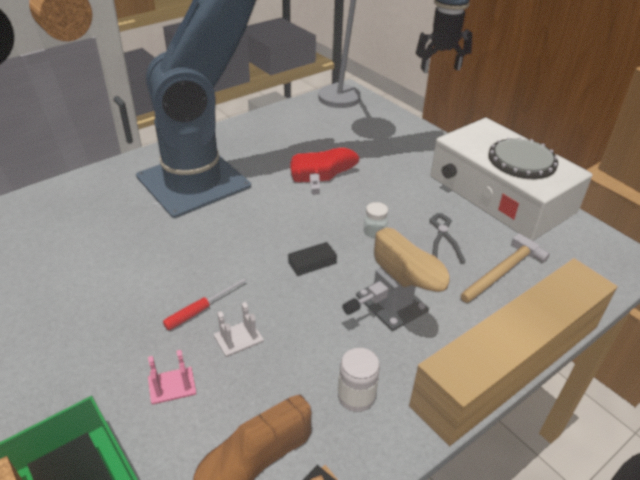

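View pics/top0.png

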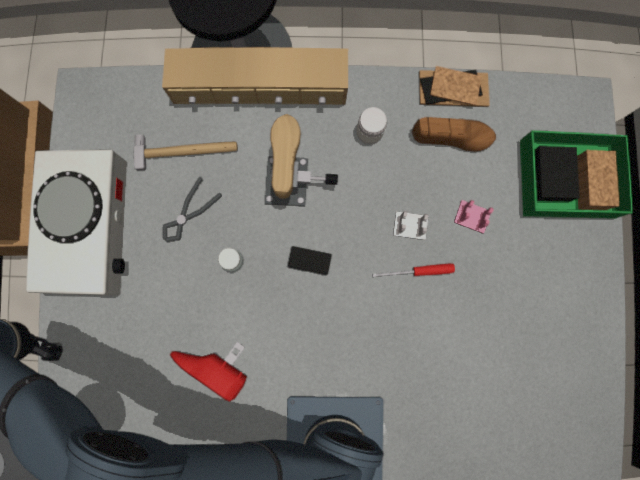

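```bash
cat > h.py <<'E'
import cv2,numpy as np,pickle
def cloud(g):
    h,w=g["depth"].shape
    u,v=np.meshgrid(np.arange(w),np.arange(h))
    p=cv2.undistortPoints(np.stack([u,v],-1).reshape(-1,1,2).astype(np.float64),g["intrinsics"],np.array(g["D"])).reshape(h,w,2)
    d=g["depth"].astype(float)
    c=np.dstack([p*d[...,None],d])
    W=(c-g["t"])@g["R"]; W[d==0]=np.nan
    return W
def rect(P):
    (c,s,a)=cv2.minAreaRect((P[:,:2]*1000).astype(np.float32)); return np.round(c,1),np.round(s,1),round(a,1)
E
python3 - <<'E'
from h import *
for n in("top","scene"):
    g=pickle.load(open(n+".pkl","rb"));W=cloud(g);im=g["image"].astype(int)
    hsv=cv2.cvtColor(g["image"],cv2.COLOR_RGB2HSV)
    X,Y,Z=W[...,0],W[...,1],W[...,2]
    print(n)
    if n=="top":boxes=dict(knob=(slice(168,190),slice(323,342)),rest=(slice(208,242),slice(390,432)),last=(slice(110,200),slice(266,304)),jack=(slice(150,210),slice(260,345)),crate=(slice(48,106),slice(162,350)))
    else:boxes=dict(knob=(slice(296,316),slice(340,364)),rest=(slice(300,356),slice(212,266)),last=(slice(225,292),slice(370,450)),jack=(slice(270,330),slice(340,430)))
    for k,b in boxes.items():
        P=W[b].reshape(-1,3);I=hsv[b].reshape(-1,3).astype(int);ok=~np.isnan(P[:,0])
        print(k,'z max',np.nanpercentile(P[:,2],[1,50,99]).round(3))
        if k=="knob": m=ok&(I[:,2]<60)&(P[:,2]>.035)
        elif k=="rest": m=ok&(P[:,2]>.05)
        elif k=="last": m=ok&(I[:,1]>70)&(P[:,2]>.1)
        elif k=="jack": m=ok&(P[:,2]<.1)&(P[:,2]>.05)&(I[:,1]<70)
        else: m=ok&(P[:,2]>.05)
        Q=P[m]; print('  n',m.sum(),'mean',Q.mean(0).round(4),'z',np.percentile(Q[:,2],[5,50,95]).round(4),rect(Q))
        if k=="rest":
            m2=ok&(P[:,2]>.006)&(P[:,2]<.02); print('   plate',rect(P[m2])) if m2.sum()>5 else 0
            l,c=cv2.kmeans(Q[:,:2].astype(np.float32),2,None,(3,50,1e-6),5,0)[1:];print('   cheeks',c.round(4))
        if k=="jack":
            m2=ok&(P[:,2]>.008)&(P[:,2]<.02); print('   plate',rect(P[m2]))
E
```

```text
top
knob z max [-0.007  0.003  0.073]
  n 117 mean [0.6332 0.0161 0.0672] z [0.0602 0.0673 0.0729] (array([633.8,  16. ]), array([26.4, 24.5]), 81.2)
rest z max [-0.006  0.006  0.075]
  n 147 mean [ 0.533  -0.1818  0.0653] z [0.0508 0.067  0.0763] (array([ 533.1, -182. ]), array([60.6, 46.9]), 82.7)
   plate (array([ 537. , -182.2]), array([79.5, 98.1]), 0.7)
   cheeks [[ 0.5357 -0.1559]
 [ 0.5305 -0.206 ]]
last z max [-0.005  0.156  0.17 ]
  n 1841 mean [0.669  0.1232 0.1625] z [0.1514 0.1639 0.1687] (array([669.5, 121.8]), array([186.2,  62.9]), 0.2)
jack z max [-0.007  0.005  0.169]
  n 469 mean [0.6356 0.0648 0.0727] z [0.0579 0.0711 0.0923] (array([637.7,  78.6]), array([154.7,  60.6]), 86.9)
   plate (array([645.6,  84. ]), array([205.5, 148.4]), 87.6)
crate z max [-0.006  0.119  0.126]
  n 9404 mean [0.8786 0.1984 0.1127] z [0.0675 0.1193 0.1245] (array([881.5, 201.1]), array([123.5, 441. ]), 0.1)
scene
knob z max [-0.004  0.052  0.071]
  n 1 mean [0.6462 0.0085 0.0615] z [0.0615 0.0615 0.0615] (array([646.2,   8.5]), array([0., 0.]), 0.0)
rest z max [-0.004  0.002  0.072]
  n 286 mean [ 0.5351 -0.1829  0.0628] z [0.0509 0.0633 0.0734] (array([ 534. , -180.8]), array([59.1, 46.5]), 83.0)
   plate (array([ 529.6, -187.1]), array([95.1, 68.2]), 83.0)
   cheeks [[ 0.5382 -0.1572]
 [ 0.5322 -0.2066]]
last z max [-0.004  0.118  0.166]
  n 2733 mean [0.677  0.1128 0.154 ] z [0.116  0.1616 0.1659] (array([674.4, 120.9]), array([ 67.3, 181.6]), 87.0)
jack z max [-0.004  0.012  0.164]
  n 1169 mean [0.6455 0.0769 0.0705] z [0.0529 0.0691 0.0909] (array([638.6,  80.2]), array([160.2,  70.1]), 70.9)
   plate (array([639.5, 125.3]), array([105.2, 123. ]), 87.3)
```

Emit:
carry_out([
  {"gripper": 85, "dx": 381, "dy": -610, "dz": 0, "spin": -71},
  {"gripper": 85, "dx": 381, "dy": -610, "dz": 0, "spin": -71},
  {"gripper": 85, "dx": 381, "dy": -610, "dz": 0, "spin": -71},
  {"gripper": 85, "dx": 381, "dy": -610, "dz": 0, "spin": -71},
  {"gripper": 85, "dx": 381, "dy": -610, "dz": 0, "spin": -71},
  {"gripper": 85, "dx": 381, "dy": -610, "dz": 0, "spin": -71},
  {"gripper": 85, "dx": 381, "dy": -610, "dz": 0, "spin": -71},
  {"gripper": 85, "dx": 381, "dy": -610, "dz": 0, "spin": -71},
  {"gripper": 85, "dx": 381, "dy": -610, "dz": 0, "spin": -71},
  {"gripper": 85, "dx": 381, "dy": -610, "dz": 0, "spin": -71},
])

```text
clock: 1.35
tool_pos: [0.5839, 0.0945, 0.2311]
eef_rot: [[0.051, 0.999, -0.0], [0.999, -0.051, 0.0], [0.0, -0.0, -1.0]]
contact_force: [0.9, 0.1, -0.3]
width: 0.992
finger_force: 0.0
```

```bash
python3 - <<'E'
from h import *
for n in("top","scene"):
    g=pickle.load(open(n+".pkl","rb"));W=cloud(g);hsv=cv2.cvtColor(g["image"],cv2.COLOR_RGB2HSV).astype(int)
    b=(slice(100,205),slice(260,310)) if n=="top" else (slice(225,292),slice(370,450))
    P=W[b].reshape(-1,3);I=hsv[b].reshape(-1,3)
    Q=P[(I[:,1]>70)&(P[:,2]>.1)]
    for x0 in np.arange(.57,.78,.015):
        q=Q[abs(Q[:,0]-x0)<.006]
        if len(q): print(n,x0.round(3),np.percentile(q[:,1],[1,99]).round(4),np.percentile(q[:,1],[1,99]).mean().round(4),q[:,2].max().round(3))
    print(np.percentile(Q[:,0],[.3,99.7]))
E
```

```text
top 0.585 [0.109  0.1438] 0.1264 0.168
top 0.6 [0.1049 0.1483] 0.1266 0.171
top 0.615 [0.1046 0.1466] 0.1256 0.173
top 0.63 [0.1046 0.1468] 0.1257 0.17
top 0.645 [0.1032 0.147 ] 0.1251 0.171
top 0.66 [0.1012 0.1454] 0.1233 0.172
top 0.675 [0.0977 0.148 ] 0.1228 0.173
top 0.69 [0.0929 0.1518] 0.1223 0.172
top 0.705 [0.0906 0.153 ] 0.1218 0.173
top 0.72 [0.0908 0.1532] 0.122 0.171
top 0.735 [0.0932 0.151 ] 0.1221 0.17
top 0.75 [0.1003 0.1432] 0.1218 0.167
top 0.765 [0.1143 0.1275] 0.1209 0.159
[0.57721968 0.76021564]
scene 0.585 [0.1081 0.1406] 0.1244 0.164
scene 0.6 [0.1021 0.1439] 0.123 0.167
scene 0.615 [0.1016 0.1433] 0.1225 0.168
scene 0.63 [0.1007 0.1423] 0.1215 0.167
scene 0.645 [0.1002 0.143 ] 0.1216 0.167
scene 0.66 [0.0978 0.1419] 0.1198 0.167
scene 0.675 [0.0952 0.1455] 0.1203 0.169
scene 0.69 [0.0899 0.1497] 0.1198 0.168
scene 0.705 [0.0872 0.1516] 0.1194 0.167
scene 0.72 [0.0865 0.1508] 0.1187 0.167
scene 0.735 [0.0886 0.1476] 0.1181 0.166
scene 0.75 [0.095  0.1422] 0.1186 0.163
scene 0.765 [0.109  0.1289] 0.1189 0.16
[0.58637895 0.76274852]
```

Emit:
carry_out([
  {"gripper": 85, "dx": 50, "dy": -80, "dz": 0, "spin": 0},
  {"gripper": 85, "dx": 50, "dy": -80, "dz": 0, "spin": 0},
  {"gripper": 85, "dx": 50, "dy": -80, "dz": -60, "spin": 0},
  {"gripper": 75, "dx": 50, "dy": -80, "dz": -120, "spin": 0},
  {"gripper": 70, "dx": 50, "dy": -80, "dz": -160, "spin": 0},
  {"gripper": 70, "dx": 50, "dy": -80, "dz": -180, "spin": 0},
  {"gripper": 70, "dx": 50, "dy": -80, "dz": -195, "spin": 0},
  {"gripper": 70, "dx": 50, "dy": -80, "dz": -195, "spin": 0},
])

```text
clock: 2.35
tool_pos: [0.6326, 0.0161, 0.0355]
eef_rot: [[0.051, 0.999, -0.002], [0.999, -0.051, -0.0], [-0.0, -0.002, -1.0]]
contact_force: [0.8, 0.4, 0.2]
width: 0.822
finger_force: 0.0
```

```bash
python3 - <<'E'
from plant import get_image
import cv2
a=get_image("scene")["image"][240:360,270:450,::-1];b=get_image("top")["image"][130:250,250:430,::-1]
import numpy as np
cv2.imwrite("pics/c1.png",cv2.resize(np.vstack([a,b]),None,fx=2.4,fy=2.4,interpolation=2))
E
```

```text
(no output)
```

View pics/c1.png

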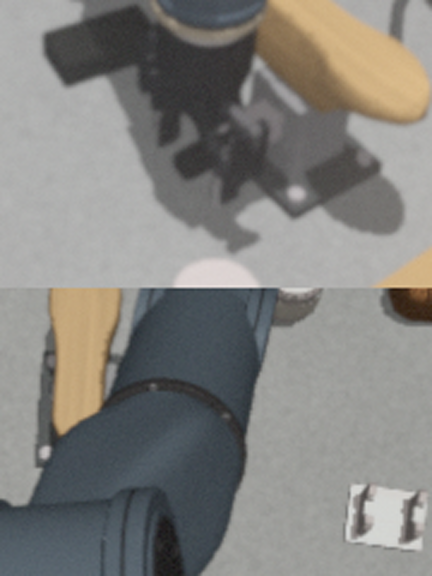

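The scene crop shows the two open fingers straddling the black knob at crop (200,155), with the sleeve behind. The arm blocks the top view. I'm closing the gripper now.

Emit:
carry_out([
  {"gripper": 15, "dx": 0, "dy": 0, "dz": 0, "spin": 0},
  {"gripper": 15, "dx": 0, "dy": 0, "dz": 0, "spin": 0},
  {"gripper": 15, "dx": 0, "dy": 0, "dz": 0, "spin": 0},
  {"gripper": 15, "dx": 0, "dy": 0, "dz": 0, "spin": 0},
  {"gripper": 15, "dx": 0, "dy": 0, "dz": 0, "spin": 0},
  {"gripper": 15, "dx": 0, "dy": 0, "dz": 0, "spin": 0},
])

```text
clock: 3.2
tool_pos: [0.6336, 0.0161, 0.0365]
eef_rot: [[0.051, 0.999, 0.001], [0.999, -0.051, 0.0], [0.0, 0.001, -1.0]]
contact_force: [0.1, 0.1, 2.9]
width: 0.286
finger_force: 58.7
```

Emit:
carry_out([
  {"gripper": 15, "dx": 0, "dy": 0, "dz": 1.5, "spin": 0},
  {"gripper": 15, "dx": -0.5, "dy": -10, "dz": 1.5, "spin": 0},
  {"gripper": 15, "dx": -1.5, "dy": -30, "dz": 1.5, "spin": 0},
  {"gripper": 15, "dx": -2.5, "dy": -50, "dz": 1.5, "spin": 0},
  {"gripper": 15, "dx": -3.5, "dy": -70, "dz": 1.5, "spin": 0},
  {"gripper": 15, "dx": -4.5, "dy": -90, "dz": 1.5, "spin": 0},
  {"gripper": 15, "dx": -5, "dy": -105, "dz": 1.5, "spin": 0},
  {"gripper": 15, "dx": -5, "dy": -105, "dz": 40, "spin": 0},
  {"gripper": 15, "dx": -5, "dy": -105, "dz": 60, "spin": 0},
  {"gripper": 15, "dx": -5, "dy": -105, "dz": 60, "spin": 0},
])

```text
clock: 4.45
tool_pos: [0.6292, -0.0894, 0.0977]
eef_rot: [[0.051, 0.999, 0.003], [0.999, -0.051, -0.0], [0.0, 0.003, -1.0]]
contact_force: [0.6, 0.4, -1.3]
width: 0.288
finger_force: 59.0
```

```bash
python3 - <<'E'
from plant import get_image
import cv2,pickle
import numpy as np
g=get_image("scene");t=get_image("top");pickle.dump((g,t),open("p2.pkl","wb"))
a=g["image"][210:360,230:430,::-1];b=t["image"][130:280,260:460,::-1]
cv2.imwrite("pics/c2.png",cv2.resize(np.hstack([a,b]),None,fx=2,fy=2,interpolation=2))
E
```

```text
(no output)
```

View pics/c2.png

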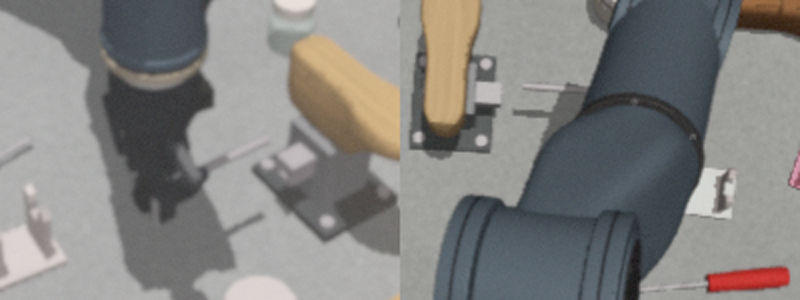

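The pin is out of the sleeve and about level in the fingers. Its tip is at scene (364,280) and top (321,173). I'm triangulating its line now.

```bash
python3 - <<'E'
from h import *
g,t=pickle.load(open("p2.pkl","rb"))
for n,G,uvs in(("scene",g,[(364,280.5),(332.5,293.5)]),("top",t,[(321.5,173.5),(350,175)])):
    hsv=cv2.cvtColor(G["image"],cv2.COLOR_RGB2HSV)
    W=cloud(G);o=-G["R"].T@G["t"]
    for uv in uvs:
        p=cv2.undistortPoints(np.array([[uv]]),G["intrinsics"],np.array(G["D"])).ravel()
        d=G["R"].T@np.array([*p,1]);
        for z in(.115,.120,.125):print(n,uv,z,(o+d*(z-o[2])/d[2]).round(4))
    b=(slice(165,182),slice(318,352)) if n=="top" else (slice(274,298),slice(330,368))
    P=W[b].reshape(-1,3);P=P[(P[:,2]>.08)&(P[:,2]<.15)&(P[:,1]>-.03)&(P[:,1]<.06)]
    if len(P)>10:
        k=np.polyfit(P[:,1],P[:,0],1);kz=np.polyfit(P[:,1],P[:,2],1);print(n,len(P),'dx/dy',k,'dz/dy',kz,'ymax',P[:,1].max(),'ztop@0',kz[1])
E
```

```text
scene (364, 280.5) 0.115 [0.6377 0.0409 0.115 ]
scene (364, 280.5) 0.12 [0.6413 0.0372 0.12  ]
scene (364, 280.5) 0.125 [0.645  0.0336 0.125 ]
scene (332.5, 293.5) 0.115 [ 0.6294 -0.0283  0.115 ]
scene (332.5, 293.5) 0.12 [ 0.6331 -0.0315  0.12  ]
scene (332.5, 293.5) 0.125 [ 0.6368 -0.0347  0.125 ]
scene 158 dx/dy [0.03604255 0.63659725] dz/dy [0.01782699 0.12034915] ymax 0.03894525797318117 ztop@0 0.1203491498155463
top (321.5, 173.5) 0.115 [0.6352 0.0391 0.115 ]
top (321.5, 173.5) 0.12 [0.6341 0.0391 0.12  ]
top (321.5, 173.5) 0.125 [0.6329 0.0392 0.125 ]Traceback (most recent call last):
  File "<stdin>", line 7, in <module>
cv2.error: OpenCV(4.12.0) /io/opencv/modules/calib3d/src/undistort.dispatch.cpp:538: error: (-215:Assertion failed) npoints >= 0 && src.isContinuous() && (depth == CV_32F || depth == CV_64F) in function 'undistortPoints'
```

Emit:
carry_out([
  {"gripper": 15, "dx": -35, "dy": -50, "dz": 0, "spin": -2},
  {"gripper": 15, "dx": -70, "dy": -100, "dz": 0, "spin": -3.6},
  {"gripper": 15, "dx": -101.5, "dy": -149.5, "dz": 0, "spin": -3.6},
  {"gripper": 15, "dx": -101.5, "dy": -149.5, "dz": -15, "spin": -3.6},
  {"gripper": 15, "dx": -101.5, "dy": -149.5, "dz": -30, "spin": -3.6},
  {"gripper": 15, "dx": -101.5, "dy": -149.5, "dz": -30, "spin": -3.6},
])

```text
clock: 5.3
tool_pos: [0.5265, -0.2363, 0.0642]
eef_rot: [[0.111, 0.994, -0.003], [0.994, -0.111, 0.002], [0.002, -0.003, -1.0]]
contact_force: [0.5, 1.4, -0.9]
width: 0.286
finger_force: 59.1
```

```bash
python3 - <<'E'
from plant import get_image
import cv2,pickle
import numpy as np
g=get_image("scene");t=get_image("top");pickle.dump((g,t),open("p3.pkl","wb"))
a=g["image"][270:370,180:300,::-1];b=t["image"][180:280,360:480,::-1]
cv2.imwrite("pics/c3.png",cv2.resize(np.hstack([a,b]),None,fx=3.3,fy=3.3,interpolation=2))
from h import *
for n,G,b in(("scene",g,(slice(300,356),slice(212,266))),("top",t,(slice(200,240),slice(385,432)))):
    P=cloud(G)[b].reshape(-1,3);P=P[(P[:,2]>.05)&(P[:,2]<.1)&(P[:,1]<-.12)&(P[:,1]>-.215)]
    Q=P[P[:,2]>.074]
    if len(Q)>8:
        k=np.polyfit(Q[:,1]+.182,Q[:,0],1);kz=np.polyfit(Q[:,1]+.182,Q[:,2],1);print(n,len(Q),k,kz,Q[:,1].min(),Q[:,1].max())
    Q=P[P[:,2]<.07];print(len(Q),Q.mean(0) if len(Q) else '')
E
```

```text
scene 186 [0.11068765 0.53587655] [-0.01313571  0.08689116] -0.20759001705324567 -0.12204602507703026
155 [ 0.54289979 -0.17906659  0.05948996]
top 171 [0.07471533 0.53488079] [0.01648311 0.08827778] -0.21488558760370488 -0.1204991910474345
68 [ 0.53551445 -0.17451213  0.06224708]
```

View pics/c3.png

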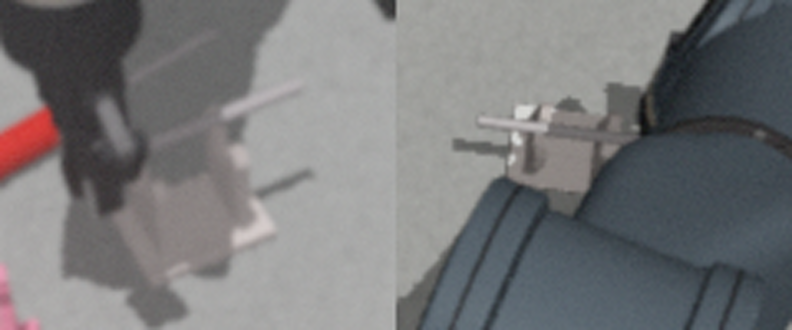

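The scene crop shows the pin level just above the rest's two cheeks. In the top crop the pin line (480,120)-(640,130) crosses both cheeks, possibly a little to the +x side, so I'm measuring the notch centres more closely.

```bash
python3 - <<'E'
from h import *
for n,b in(("scene",(slice(296,360),slice(208,270))),("top",(slice(205,245),slice(388,434)))):
    G=pickle.load(open(n+".pkl","rb"));P=cloud(G)[b].reshape(-1,3)
    P=P[~np.isnan(P[:,0])]
    a=np.radians(-6.5);c=np.array([.534,-.182])
    R=np.array([[np.cos(a),np.sin(a)],[-np.sin(a),np.cos(a)]]);L=(P[:,:2]-c)@R.T*1000
    for s in(-1,1):
        for lo,hi in((.064,.08),(.056,.064),(.04,.052)):
            m=(P[:,2]>lo)&(P[:,2]<hi)&(abs(L[:,1]-25*s)<10)
            print(n,s,lo,np.sort(L[m,0]).round(0).astype(int).tolist())
    for nm in ("u",):
        m=(P[:,2]>.003)&(P[:,2]<.012)&(abs(L[:,0])<45)&(abs(L[:,1])<50)
        I=G["image"][b].reshape(-1,3)
    im=G["image"][b]; h=cv2.cvtColor(im,cv2.COLOR_RGB2GRAY)
    _,t=cv2.threshold(h,0,255,cv2.THRESH_OTSU);ct=max(cv2.findContours(t,0,1)[0],key=cv2.contourArea)
    q=ct.reshape(-1,1,2).astype(float)+[b[1].start,b[0].start]
    p=cv2.undistortPoints(q,G["intrinsics"],np.array(G["D"])).reshape(-1,2)
    d=np.c_[p,np.ones(len(p))]@G["R"];o=-G["R"].T@G["t"]
    X=o+d*((.006-o[2])/d[:,2])[:,None];print(n,'plate',rect(X))
E
```

```text
scene -1 0.064 [-24, -20, -20, -20, -19, -19, -19, -19, -19, -19, -19, -18, -18, -18, -18, -18, -17, -17, -16, -16, -16, -15, -15, -14, -14, -13, -13, -13, -13, -13, -12, -12, -11, -11, -10, -9, -9, -8, 8, 9, 9, 10, 11, 12, 12, 13, 13, 14, 14, 14, 15, 15, 17, 17, 17, 18, 18, 18, 18, 18, 19, 19, 19, 19, 20, 20, 20, 20, 20, 20, 20, 20, 21, 21, 22, 22, 23]
scene -1 0.056 [-22, -16, -16, -16, -15, -14, -13, -12, -11, -11, -11, -11, -11, -10, -10, -10, -9, -9, -8, -8, -8, 5, 8, 11, 12, 17, 18, 18, 20, 20, 20, 20, 20, 21, 21, 22]
scene -1 0.04 [-25, -19, -19, -17, -17, -15, -15, -15, -12, -11, -11, -11, -11, -10, -9, -9, -7, -7, -6, -5, -5, -5, -3, -2, 0, 1, 1, 2, 4, 5, 8, 8, 9, 11, 14, 14, 14, 18, 19, 19, 19, 19, 19, 19, 19, 19, 20, 20, 20, 20, 20, 20, 20, 20, 20, 21, 21, 21, 21, 22]
scene 1 0.064 [-21, -19, -18, -18, -18, -18, -17, -17, -17, -16, -16, -15, -15, -15, -15, -15, -15, -14, -14, -13, -13, -12, -11, -11, -11, -11, -11, -11, -11, -10, -8, -6, 8, 10, 12, 13, 14, 15, 15, 16, 16, 18, 18, 18, 18, 19, 19, 19, 19, 20, 20, 20, 20, 20, 21, 21, 21, 21, 22, 23, 23]
scene 1 0.056 [-21, -2
[... 660 characters left out ...]
8, 18, 18, 18, 19, 19, 21, 22]
top -1 0.056 [-23, -21, -18, -16, -11, 1, 3, 7, 8, 8, 10, 17, 22]
top -1 0.04 [-23, -22, -22, -19, -16, -14, -12, -9, -7, -5, -4, -4, -4, -3, -2, 0, 0, 0, 2, 5, 5, 7, 7, 8, 8, 10, 11, 12, 17, 19, 23]
top 1 0.064 [-24, -23, -23, -22, -21, -21, -21, -21, -19, -19, -19, -19, -17, -17, -17, -16, -15, -15, -14, -14, -12, -12, -11, -11, -9, -8, 8, 8, 9, 10, 10, 11, 12, 12, 13, 14, 14, 14, 15, 15, 16, 17, 17, 18, 18, 19, 19, 22, 22, 23]
top 1 0.056 [-16, -13, -8, -7, 7, 8, 12, 20]
top 1 0.04 [-23, -22, -21, -19, -10, -7, -4, -4, -4, -3, -2, -2, -2, 0, 1, 1, 1, 3, 3, 3, 3, 6, 6, 8, 8, 9, 10, 13, 15, 18, 21]
top plate (array([ 534.4, -181.5]), array([78.8, 59.2]), 83.6)
```

Emit:
carry_out([
  {"gripper": 15, "dx": -1.2, "dy": 0, "dz": -8, "spin": 0},
  {"gripper": 15, "dx": -1.2, "dy": 0, "dz": -16, "spin": 0},
  {"gripper": 15, "dx": -1.2, "dy": 0, "dz": -22, "spin": 0},
  {"gripper": 15, "dx": -1.2, "dy": 0, "dz": -27, "spin": 0},
  {"gripper": 15, "dx": -1.2, "dy": 0, "dz": -28, "spin": 0},
  {"gripper": 15, "dx": -1.2, "dy": 0, "dz": -28, "spin": 0},
])

```text
clock: 6.15
tool_pos: [0.5255, -0.2385, 0.0383]
eef_rot: [[0.114, 0.993, 0.0], [0.993, -0.114, -0.0], [-0.0, 0.0, -1.0]]
contact_force: [-0.1, -1.7, -0.5]
width: 0.283
finger_force: 59.1
```

```bash
python3 - <<'E'
from plant import get_image
import cv2,pickle
from h import *
g=get_image("scene");t=get_image("top")
for n,G,b in(("scene",g,(slice(296,356),slice(212,280))),("top",t,(slice(200,240),slice(375,425)))):
    P=cloud(G)[b].reshape(-1,3);P=P[(P[:,2]>.045)&(P[:,2]<.075)&(P[:,1]<-.09)&(P[:,1]>-.145)]
    if len(P)>8:
        k=np.polyfit(P[:,1]+.182,P[:,0],1);kz=np.polyfit(P[:,1]+.182,P[:,2],1);print(n,len(P),k,kz,P[:,1].max(),np.percentile(P[:,2],[5,50,95]))
E
```

```text
scene 84 [0.12471895 0.53492761] [0.01625039 0.06008661] -0.1108219416633266 [0.05628098 0.06124532 0.06508928]
top 57 [0.10196754 0.53385499] [0.04759154 0.06082093] -0.1094547405992667 [0.05959068 0.06340906 0.06828873]
```

Emit:
carry_out([
  {"gripper": 15, "dx": 0, "dy": 0, "dz": -2, "spin": 0},
  {"gripper": 15, "dx": 0, "dy": 0, "dz": -2, "spin": 0},
  {"gripper": 30, "dx": 0, "dy": 0, "dz": -2, "spin": 0},
  {"gripper": 45, "dx": 0, "dy": 0, "dz": -2, "spin": 0},
  {"gripper": 60, "dx": 0, "dy": 0, "dz": -2, "spin": 0},
  {"gripper": 70, "dx": 0, "dy": 0, "dz": -2, "spin": 0},
  {"gripper": 70, "dx": 0, "dy": 0, "dz": 10, "spin": 0},
  {"gripper": 70, "dx": 0, "dy": 0, "dz": 50, "spin": 0},
  {"gripper": 70, "dx": 0, "dy": 0, "dz": 110, "spin": 0},
  {"gripper": 85, "dx": 0, "dy": 0, "dz": 170, "spin": 0},
])

```text
clock: 7.5
tool_pos: [0.5251, -0.2384, 0.2108]
eef_rot: [[0.114, 0.993, -0.0], [0.993, -0.114, -0.0], [-0.0, -0.0, -1.0]]
contact_force: [1.6, 0.3, -0.2]
width: 0.988
finger_force: 0.0
```

```bash
python3 - <<'E'
from plant import state
print([round(x,3) for x in state()["joint_pos"]])
E
```

```text
[np.float64(0.09), np.float64(0.474), np.float64(0.387), np.float64(1.743), np.float64(-0.211), np.float64(0.966), np.float64(0.445)]
```

Emit:
carry_out([
  {"gripper": 85, "dx": 0, "dy": 30, "dz": 40, "spin": 10},
  {"gripper": 85, "dx": 97, "dy": 362, "dz": 40, "spin": 93.5},
  {"gripper": 85, "dx": 97, "dy": 362, "dz": 40, "spin": 93.5},
  {"gripper": 85, "dx": 97, "dy": 362, "dz": 40, "spin": 93.5},
  {"gripper": 85, "dx": 97, "dy": 362, "dz": 40, "spin": 93.5},
  {"gripper": 85, "dx": 97, "dy": 362, "dz": 40, "spin": 93.5},
  {"gripper": 85, "dx": 97, "dy": 362, "dz": 40, "spin": 93.5},
  {"gripper": 85, "dx": 97, "dy": 362, "dz": 40, "spin": 93.5},
  {"gripper": 85, "dx": 97, "dy": 362, "dz": 40, "spin": 93.5},
  {"gripper": 85, "dx": 97, "dy": 362, "dz": 40, "spin": 93.5},
])

```text
clock: 8.75
tool_pos: [0.6225, 0.1231, 0.249]
eef_rot: [[-0.999, 0.054, 0.0], [0.054, 0.999, -0.0], [-0.0, -0.0, -1.0]]
contact_force: [0.5, -0.5, -0.4]
width: 0.994
finger_force: 0.0
```

```bash
python3 - <<'E'
from plant import get_image,state
from h import *
g=get_image("scene");t=get_image("top");pickle.dump((g,t),open("p4.pkl","wb"))
a=g["image"][270:370,180:300,::-1];b=t["image"][180:280,360:480,::-1]
cv2.imwrite("pics/c4.png",cv2.resize(np.hstack([a,b]),None,fx=3.3,fy=3.3,interpolation=2))
for n,G,b in(("scene",g,(slice(296,370),slice(190,280))),("top",t,(slice(200,250),slice(375,460)))):
    W=cloud(G)[b].reshape(-1,3)
    for lo,hi in((-.145,-.105),(-.2,-.165),(-.255,-.226)):
        P=W[(W[:,2]>.04)&(W[:,2]<.085)&(W[:,1]<hi)&(W[:,1]>lo)&(abs(W[:,0]-.534)<.03)]
        print(n,hi,len(P),np.median(P,0).round(4),np.percentile(P[:,2],95).round(4))
print([round(x,2) for x in state()["joint_pos"]])
E
```

```text
scene -0.105 81 [ 0.542  -0.1266  0.0564] 0.0592
scene -0.165 83 [ 0.5341 -0.1819  0.0577] 0.0607
scene -0.226 233 [ 0.5328 -0.2408  0.0635] 0.0685
top -0.105 58 [ 0.5391 -0.1269  0.058 ] 0.0614
top -0.165 58 [ 0.5324 -0.1831  0.0586] 0.0644
top -0.226 121 [ 0.5259 -0.2387  0.0639] 0.0705
[np.float64(-0.22), np.float64(0.5), np.float64(-0.07), np.float64(1.53), np.float64(0.04), np.float64(1.12), np.float64(1.21)]
```

View pics/c4.png

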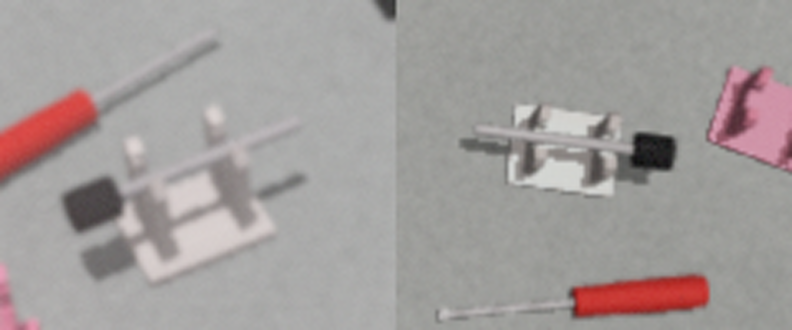

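The pin lies level in both notches of the rest. The knob is outside at top crop (655,150) and the tip is at (478,130). Next I'm grasping the last.

Emit:
carry_out([
  {"gripper": 85, "dx": -0.5, "dy": 0.5, "dz": -50, "spin": 0},
  {"gripper": 85, "dx": -0.5, "dy": 0.5, "dz": -90, "spin": 0},
  {"gripper": 85, "dx": -0.5, "dy": 0.5, "dz": -115, "spin": 0},
  {"gripper": 85, "dx": -0.5, "dy": 0.5, "dz": -128, "spin": 0},
  {"gripper": 60, "dx": -0.5, "dy": 0.5, "dz": -128, "spin": 0},
  {"gripper": 35, "dx": -0.5, "dy": 0.5, "dz": -128, "spin": 0},
  {"gripper": 35, "dx": -0.5, "dy": 0.5, "dz": -128, "spin": 0},
  {"gripper": 35, "dx": -0.5, "dy": 0.5, "dz": -128, "spin": 0},
  {"gripper": 35, "dx": -0.5, "dy": 0.5, "dz": -128, "spin": 0},
])

```text
clock: 9.98
tool_pos: [0.6228, 0.1245, 0.1218]
eef_rot: [[-0.999, 0.053, 0.002], [0.053, 0.999, 0.001], [-0.002, 0.001, -1.0]]
contact_force: [-1.2, 1.2, 7.2]
width: 0.526
finger_force: 61.6
```

Emit:
carry_out([
  {"gripper": 35, "dx": 0, "dy": 0, "dz": 5, "spin": 0},
  {"gripper": 35, "dx": 0, "dy": 0, "dz": 15, "spin": 0},
  {"gripper": 35, "dx": 0, "dy": 0, "dz": 25, "spin": 0},
  {"gripper": 35, "dx": 0, "dy": 0, "dz": 35, "spin": 0},
  {"gripper": 35, "dx": 0, "dy": 0, "dz": 45, "spin": 0},
  {"gripper": 35, "dx": 0, "dy": 0, "dz": 55, "spin": 0},
  {"gripper": 35, "dx": 0, "dy": 0, "dz": 65, "spin": 0},
  {"gripper": 35, "dx": 0, "dy": 0, "dz": 75, "spin": 0},
  {"gripper": 35, "dx": 0, "dy": 0, "dz": 75, "spin": 0},
])

```text
clock: 11.1
tool_pos: [0.6225, 0.1242, 0.1963]
eef_rot: [[-0.999, 0.053, 0.002], [0.053, 0.999, 0.0], [-0.002, 0.0, -1.0]]
contact_force: [0.3, -0.1, -2.6]
width: 0.531
finger_force: 61.7
```

```bash
python3 - <<'E'
from plant import get_image,state
from h import *
g=get_image("scene");t=get_image("top");pickle.dump((g,t),open("p5.pkl","wb"))
a=g["image"][150:340,330:500,::-1]
cv2.imwrite("pics/c5.png",cv2.resize(a,None,fx=3,fy=3,interpolation=2))
W=cloud(g);h=cv2.cvtColor(g["image"],cv2.COLOR_RGB2HSV)
m=(h[...,1]>70)&(h[...,0]<25)&(W[...,2]>.15)&(W[...,0]<.8)&(W[...,0]>.5)&(abs(W[...,1]-.12)<.06)
P=W[m];k=np.polyfit(P[P[:,2]>np.median(P[:,2])][:,0],P[P[:,2]>np.median(P[:,2])][:,2],1)
for x0 in np.arange(.58,.78,.02):
    q=P[abs(P[:,0]-x0)<.006]
    if len(q):print(x0.round(2),np.percentile(q[:,2],97).round(4),len(q))
E
```

```text
0.6 0.2382 31
0.62 0.2412 76
0.64 0.2649 222
0.66 0.2408 220
0.68 0.2406 208
0.7 0.2407 235
0.72 0.2405 224
0.74 0.2376 217
0.76 0.2335 105
```

View pics/c5.png

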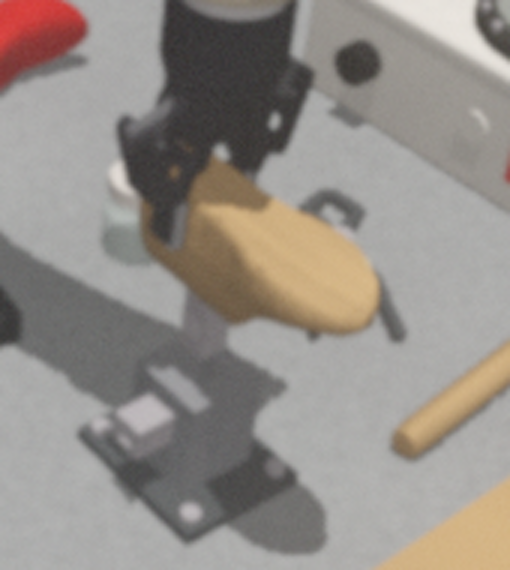

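The last is clear of the jack and level, with the spigot visible at crop (205,320). At this grip depth the gripper's body would hit the sole at about 34° of tilt, so I'll set the last back, regrip about 20 mm higher, and then tip it by pushing the spigot against the block's edge.

Emit:
carry_out([
  {"gripper": 35, "dx": 0, "dy": 0, "dz": -12, "spin": 0},
  {"gripper": 35, "dx": 0, "dy": 0, "dz": -22, "spin": 0},
  {"gripper": 35, "dx": 0, "dy": 0, "dz": -30, "spin": 0},
  {"gripper": 35, "dx": 0, "dy": 0, "dz": -40, "spin": 0},
  {"gripper": 35, "dx": 0, "dy": 0, "dz": -50, "spin": 0},
  {"gripper": 35, "dx": 0, "dy": 0, "dz": -60, "spin": 0},
  {"gripper": 35, "dx": 0, "dy": 0, "dz": -68, "spin": 0},
  {"gripper": 35, "dx": 0, "dy": 0, "dz": -74, "spin": 0},
  {"gripper": 35, "dx": 0, "dy": 0, "dz": -74, "spin": 0},
])

```text
clock: 12.32
tool_pos: [0.6221, 0.1243, 0.1218]
eef_rot: [[-0.999, 0.053, 0.001], [0.053, 0.999, 0.0], [-0.001, 0.0, -1.0]]
contact_force: [-2.9, -0.9, 1.5]
width: 0.536
finger_force: 61.6
```

Emit:
carry_out([
  {"gripper": 55, "dx": 0, "dy": 0, "dz": 0, "spin": 0},
  {"gripper": 60, "dx": 0, "dy": 0, "dz": 0, "spin": 0},
  {"gripper": 60, "dx": 0, "dy": 0, "dz": 0, "spin": 0},
  {"gripper": 60, "dx": 0, "dy": 0, "dz": 20, "spin": 0},
  {"gripper": 60, "dx": 0, "dy": 0, "dz": 20, "spin": 0},
  {"gripper": 35, "dx": 0, "dy": 0, "dz": 20, "spin": 0},
  {"gripper": 35, "dx": 0, "dy": 0, "dz": 20, "spin": 0},
  {"gripper": 35, "dx": 0, "dy": 0, "dz": 20, "spin": 0},
  {"gripper": 35, "dx": 0, "dy": 0, "dz": 20, "spin": 0},
  {"gripper": 35, "dx": 0, "dy": 0, "dz": 20, "spin": 0},
])

```text
clock: 13.58
tool_pos: [0.6221, 0.1243, 0.1413]
eef_rot: [[-0.999, 0.053, 0.0], [0.053, 0.999, 0.0], [-0.0, 0.0, -1.0]]
contact_force: [-0.8, 0.7, 6.5]
width: 0.524
finger_force: 60.9
```

Emit:
carry_out([
  {"gripper": 35, "dx": 0, "dy": 0, "dz": 5, "spin": 0},
  {"gripper": 35, "dx": 0, "dy": 0, "dz": 20, "spin": 0},
  {"gripper": 35, "dx": 0, "dy": 0, "dz": 35, "spin": 0},
  {"gripper": 35, "dx": 0, "dy": 0, "dz": 50, "spin": 0},
  {"gripper": 35, "dx": 0, "dy": 0, "dz": 65, "spin": 0},
  {"gripper": 35, "dx": 0, "dy": 0, "dz": 75, "spin": 0},
  {"gripper": 35, "dx": 0, "dy": 0, "dz": 75, "spin": 0},
  {"gripper": 35, "dx": 15, "dy": -0.8, "dz": 75, "spin": 0},
  {"gripper": 35, "dx": 32, "dy": -1.7, "dz": 75, "spin": 0},
  {"gripper": 35, "dx": 47, "dy": -2.5, "dz": 75, "spin": 0},
])

```text
clock: 14.82
tool_pos: [0.6691, 0.1214, 0.2154]
eef_rot: [[-0.999, 0.053, -0.001], [0.053, 0.999, -0.0], [0.001, -0.0, -1.0]]
contact_force: [-0.4, 0.5, -2.9]
width: 0.525
finger_force: 62.9
```

```bash
cat > tilt.py <<'E'
from plant import get_image,state
from h import *
import sys
def run(name=None,box=(150,340,330,520)):
    g=get_image("scene");s=state()
    if name:
        a=g["image"][box[0]:box[1],box[2]:box[3],::-1];cv2.imwrite(name,cv2.resize(a,None,fx=3,fy=3,interpolation=2))
    W=cloud(g);h=cv2.cvtColor(g["image"],cv2.COLOR_RGB2HSV);T=s["tool_pos"]
    m=(h[...,1]>70)&(h[...,0]<25)&(W[...,2]>.13)&(W[...,0]<T[0]+.19)&(W[...,0]>T[0]-.1)&(abs(W[...,1]-T[1])<.05)
    P=W[m];xs=[];zs=[]
    for x0 in np.arange(T[0]+.02,T[0]+.15,.01):
        q=P[(abs(P[:,0]-x0)<.005)&(abs(P[:,1]-T[1])<.02)]
        if len(q)>5:xs.append(x0-T[0]);zs.append(np.percentile(q[:,2],90)-T[2])
    print('profile',[(round(a*1e3),round(b*1e3)) for a,b in zip(xs,zs)])
    print('tcp',T.round(4),'F',np.round(s["contact_force"],1),s["finger_force"],s["width"])
if __name__=="__main__": run(*sys.argv[1:2])
E
python3 tilt.py
```

```text
profile [(20, 25), (30, 25), (40, 25), (50, 24), (60, 24), (70, 25), (80, 24), (90, 24), (100, 23), (110, 22), (120, 20), (130, 17), (140, 15)]
tcp [0.6708 0.1211 0.2152] F [ 1.1 -0.1 -3.2] 62.881528213620186 0.5193585233075291
```

Emit:
carry_out([
  {"gripper": 35, "dx": 0, "dy": 0, "dz": -12, "spin": 0},
  {"gripper": 35, "dx": 0, "dy": 0, "dz": -24, "spin": 0},
  {"gripper": 35, "dx": 0, "dy": 0, "dz": -33, "spin": 0},
  {"gripper": 35, "dx": 0, "dy": 0, "dz": -33, "spin": 0},
  {"gripper": 35, "dx": -6, "dy": 0.3, "dz": -33, "spin": 0},
  {"gripper": 35, "dx": -14, "dy": 0.7, "dz": -34, "spin": 0},
  {"gripper": 35, "dx": -23, "dy": 1.2, "dz": -35.5, "spin": 0},
  {"gripper": 35, "dx": -32, "dy": 1.7, "dz": -38, "spin": 0},
  {"gripper": 35, "dx": -40, "dy": 2.1, "dz": -41, "spin": 0},
  {"gripper": 35, "dx": -40, "dy": 2.1, "dz": -41, "spin": 0},
])

```text
clock: 16.12
tool_pos: [0.6307, 0.1242, 0.1773]
eef_rot: [[-0.999, 0.053, 0.006], [0.053, 0.999, 0.001], [-0.006, 0.002, -1.0]]
contact_force: [4.7, 0.2, 0.9]
width: 0.519
finger_force: 62.2
```

```bash
python3 tilt.py pics/t1.png
```

```text
profile [(20, 30), (30, 33), (40, 35), (50, 39), (60, 42), (70, 45), (80, 48), (90, 50), (100, 52), (110, 53), (120, 54), (130, 55), (140, 54)]
tcp [0.6308 0.1241 0.1772] F [ 4.4 -0.2  1.8] 62.26968079805374 0.5215572624946065
```

View pics/t1.png

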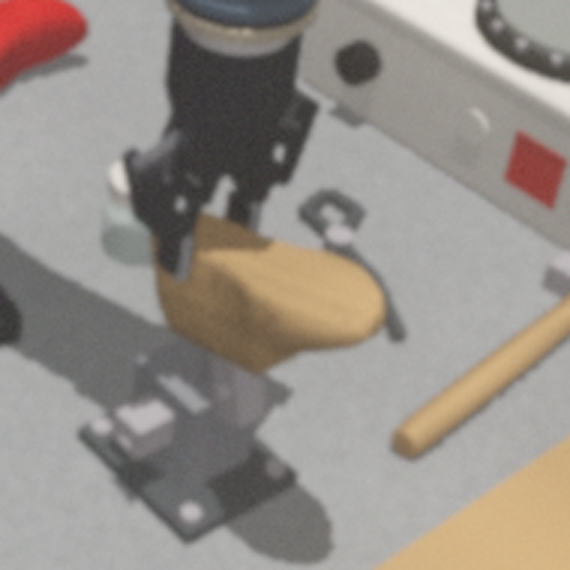

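The push works: the last has tipped about 17° toe-up on roughly 5 N of contact force. The spigot at crop (235,390) rests on the block's edge. I'm carrying on.

Emit:
carry_out([
  {"gripper": 35, "dx": -8, "dy": 0.4, "dz": -4, "spin": 0},
  {"gripper": 35, "dx": -15.7, "dy": 0.8, "dz": -8.5, "spin": 0},
  {"gripper": 35, "dx": -23, "dy": 1.2, "dz": -14, "spin": 0},
  {"gripper": 35, "dx": -30, "dy": 1.6, "dz": -19.5, "spin": 0},
  {"gripper": 35, "dx": -34, "dy": 1.8, "dz": -23, "spin": 0},
  {"gripper": 35, "dx": -34, "dy": 1.8, "dz": -23, "spin": 0},
])

```text
clock: 16.92
tool_pos: [0.5947, 0.1253, 0.152]
eef_rot: [[-0.999, 0.053, -0.001], [0.053, 0.999, -0.0], [0.001, -0.0, -1.0]]
contact_force: [3.6, -1.8, 0.6]
width: 0.521
finger_force: 61.3
```

```bash
python3 tilt.py pics/t2.png
```

```text
profile [(20, 40), (30, 49), (40, 57), (50, 64), (60, 71), (70, 79), (80, 85), (90, 90), (100, 96), (110, 99), (120, 99)]
tcp [0.5948 0.1253 0.1521] F [ 4.3 -0.6  0.5] 61.23705770820379 0.516257414523598
```

View pics/t2.png

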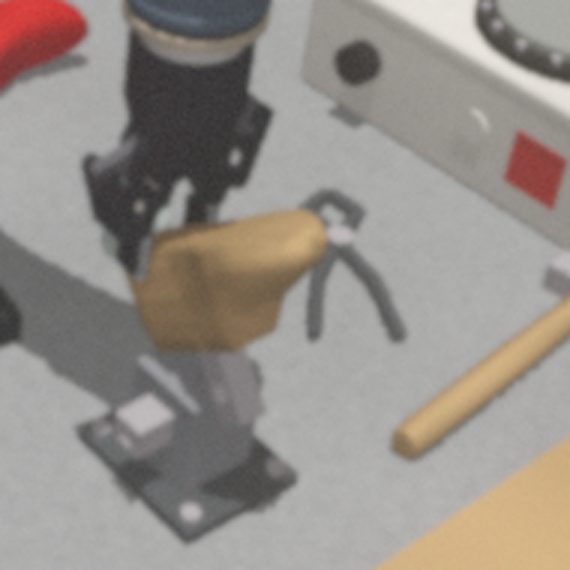

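Now about 37° by the sole profile, and the sole still clears the gripper body. A little more is needed.

Emit:
carry_out([
  {"gripper": 35, "dx": -4, "dy": 0.2, "dz": -4.5, "spin": 0},
  {"gripper": 35, "dx": -8, "dy": 0.4, "dz": -9.5, "spin": 0},
  {"gripper": 35, "dx": -8.5, "dy": 0.4, "dz": -10, "spin": 0},
  {"gripper": 35, "dx": -8.5, "dy": 0.4, "dz": -10, "spin": 0},
])

```text
clock: 17.48
tool_pos: [0.5882, 0.1261, 0.1455]
eef_rot: [[-0.999, 0.053, 0.005], [0.053, 0.999, 0.001], [-0.005, 0.001, -1.0]]
contact_force: [-0.8, -2.3, 29.3]
width: 0.524
finger_force: 64.9
```

```bash
python3 tilt.py
```

```text
profile [(20, 42), (30, 53), (40, 62), (50, 73), (60, 81), (70, 90), (80, 97), (90, 101), (100, 109), (110, 109), (120, 106)]
tcp [0.5882 0.1261 0.1455] F [-0.3 -3.  29.6] 64.8827512934804 0.5229322254326404
```

Emit:
carry_out([
  {"gripper": 35, "dx": 0, "dy": 0, "dz": 5, "spin": 0},
  {"gripper": 35, "dx": -5, "dy": 0.3, "dz": 4, "spin": 0},
  {"gripper": 35, "dx": -5, "dy": 0.3, "dz": 4, "spin": 0},
  {"gripper": 35, "dx": -5, "dy": 0.3, "dz": 15, "spin": 0},
  {"gripper": 35, "dx": -5, "dy": 0.3, "dz": 40, "spin": 0},
  {"gripper": 35, "dx": -5, "dy": 0.3, "dz": 75, "spin": 0},
  {"gripper": 35, "dx": -5, "dy": 0.3, "dz": 110, "spin": 0},
  {"gripper": 35, "dx": -5, "dy": 0.3, "dz": 140, "spin": 0},
  {"gripper": 35, "dx": -5, "dy": 0.3, "dz": 160, "spin": 0},
  {"gripper": 35, "dx": -5, "dy": 0.3, "dz": 160, "spin": 0},
])

```text
clock: 18.77
tool_pos: [0.5805, 0.1264, 0.3025]
eef_rot: [[-0.999, 0.052, -0.001], [0.052, 0.999, 0.0], [0.001, 0.0, -1.0]]
contact_force: [0.9, 0.5, -3.9]
width: 0.518
finger_force: 62.0
```

```bash
python3 - <<'E'
import tilt; tilt.run("pics/t3.png",(60,340,310,520))
import cv2;a=cv2.imread("pics/t3.png");cv2.imwrite("pics/t3.png",cv2.resize(a,None,fx=.7,fy=.7))
E
```

```text
profile [(30, -37), (40, -29), (50, -21), (90, 46), (100, 108), (110, 111), (120, 108)]
tcp [0.5802 0.1262 0.3013] F [ 0.7 -0.4 -3.9] 61.983298659324646 0.5188368843932184
```

View pics/t3.png

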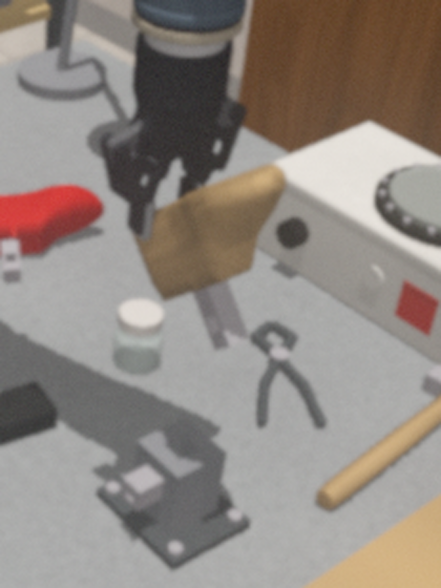

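The last is held toe-up, clear of everything, with its spigot at (225,315) above the empty jack. I'll hold for a moment, check for creep, then hand in.

Emit:
carry_out([
  {"gripper": 35, "dx": 0, "dy": 0, "dz": 0, "spin": 0},
  {"gripper": 35, "dx": 0, "dy": 0, "dz": 0, "spin": 0},
  {"gripper": 35, "dx": 0, "dy": 0, "dz": 0, "spin": 0},
  {"gripper": 35, "dx": 0, "dy": 0, "dz": 0, "spin": 0},
  {"gripper": 35, "dx": 0, "dy": 0, "dz": 0, "spin": 0},
  {"gripper": 35, "dx": 0, "dy": 0, "dz": 0, "spin": 0},
])

```text
clock: 19.58
tool_pos: [0.5815, 0.1262, 0.3023]
eef_rot: [[-0.999, 0.053, 0.0], [0.053, 0.999, -0.0], [-0.0, -0.0, -1.0]]
contact_force: [0.9, -0.4, -3.2]
width: 0.523
finger_force: 62.0
```

```bash
python3 - <<'E'
import tilt; tilt.run()
from h import *
from plant import get_image,state
g=get_image("scene");W=cloud(g)[296:370,190:280].reshape(-1,3)
for lo,hi in((-.145,-.105),(-.2,-.165)):
    P=W[(W[:,2]>.04)&(W[:,2]<.085)&(W[:,1]<hi)&(W[:,1]>lo)&(abs(W[:,0]-.534)<.03)];print(np.median(P,0).round(4))
# tilt from steel spigot axis / lower cone face: last side points, plane-projected principal edges
W=cloud(g);T=state()["tool_pos"];h=cv2.cvtColor(g["image"],cv2.COLOR_RGB2HSV)
m=(h[...,1]<60)&(h[...,2]>60)&(W[...,2]>T[2]-.1)&(W[...,2]<T[2]-.025)&(abs(W[...,1]-T[1])<.03)&(W[...,0]>T[0]+.02)&(W[...,0]<T[0]+.14)
P=W[m];d=np.linalg.svd(P-P.mean(0))[2][0] if len(P)>10 else None
print(len(P),d, None if d is None else np.degrees(np.arctan2(abs(d[0]),abs(d[2]))))
E
```

```text
profile [(30, -30), (50, -23), (90, 45), (100, 108), (110, 110), (120, 106)]
tcp [0.5815 0.1262 0.3023] F [ 0.3  0.1 -3.8] 61.995802223682404 0.5237626005223689
[ 0.542  -0.1273  0.0569]
[ 0.5343 -0.1826  0.0582]
451 [ 0.9718928   0.17845743 -0.15354914] 81.02205973763267
```

```bash
python3 -c "
from plant import bot
print(bot.job_done())"
```

```text
the job is handed in; nothing more can be done
None
```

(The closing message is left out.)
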